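# Knock a stuck transducer capsule out of its applicator housing

### The arm

A 7-joint arm with a two-finger parallel gripper is mounted at the origin on the work surface. World frame = base frame: x ahead of the robot, y to its left, z up, the work surface at z = 0. Lengths are in m, angles in rad, forces in N, time in s.
With the tool pointing down it reaches from about 0.425 to 0.95 m from the base axis. Payload 16.7 kg.
Tool frame: the origin (TCP) lies midway between the tips of the shut fingers; the grasp point (between the pads) lies 19 mm behind it; z points along the fingers, y is the line along which they close (so a half turn about z gives the same grasp; the last joint's range is limited). The gripper opens to 94 mm and grips with 3 to 60 N. Pads are 16 mm wide; open, the fingers measure 119 mm over their backs; the gripper's body (75 mm by 177 mm) begins 78 mm behind the grasp point.
Start: joints at [1.141, 0.426, 0.074, 1.606, -0.034, 1.111, -0.067], TCP at [0.186, -0.649, 0.205] pointing down, gripper open.
Joint ranges: [-2.85, 2.85], [-0.5, 2.14], [-1.23, 1.37], [0.21, 2.46], [-1.02, 4.16], [0.16, 2.05], [-2.73, 2.73]. Speed limits (rad/s): [1.89, 1.89, 2.39, 2.39, 3.01, 3.01, 3.01].

### API

Orientations are given as a unit quaternion [w, x, y, z].
In Python, from plant import observe, snapshot, bot, masks_of, mark_of gives the robot as it stands.
- The arm moves only by the shell command python3 -m creep 'ROWS' [FORCE]. ROWS is JSON, a list of rows, each an object with "gripper": the finger opening in cm, from 0 to 9.4; "dp": the shift along the tool's x, y, z in cm, a list of three; "turn": the turn about the tool's z in degrees. A call has 1 to 10 rows; each row is the pose to reach, as a shift and turn from the pose commanded when the call began, along the tool's axes at that moment; what a row does not reach only later rows make up. A row lasts 1/12 s, in which the tool goes at most 41.7 mm and 7.16 degrees, less where a joint would pass 70% of its speed; a pose out of reach is approached as far as the arm can. A call with a gripper value outside its range is refused whole. The fingers move at their own pace and stop on an object; FORCE is the grip in N (left out, the last holds). Time passes only in rows, so rows that repeat a pose let the fingers close. It gives the time, the measured TCP pose, the force, the opening and the grip force at its end, in the units of the state.
- observe(): the state, without advancing time (a new reading comes with each control period).
- snapshot(name): name is "scene" or "top" or "wrist"; returns a dict with "color" (400x640x3 uint8, blue, green, red), "z_map" (400x640 float32, m along the optical axis (not along the pixel's ray), 0 where there is no reading), "vertical_fov" (degrees; the focal length in pixels is half the picture's height over the tangent of half this angle, whatever the lens; pixels are square), "cx", "cy" (the principal point, pixels), "T" (4x4, takes a point from camera to world coordinates). Camera axes: x right, y down, z forward; pixel columns grow to the right and rows downward; lengths in m; the calibration is good to about 2 mm. The wrist camera is an equidistant fisheye: a pixel r from the principal point sees the ray r / f radians off the axis. A picture is of the moment at which its call begins.
- bot.sign_off(): hands the job in; it is judged then, once.
Trained networks look in the newest picture that a camera, given by its name, has taken for a name from the list of things; names that differ only in an ending like _2 or _b are one class to them, and where a whole thing is asked for, a point or a joint stands for the part that bears it (a point fixed in the world has none). Each returns a list of dicts, best first, with "p" (0 to 1); they miss things now and then, are a little off and sometimes report something else, mostly with a low value. They report only what shows in the picture. A call takes as long as a camera call. They do not tell look-alikes from the thing itself.
- masks_of(label, camera): "mask" (400x640 bool, what is visible of it) and "uv" ([column, row] in pixels, amid what is visible of it).
- mark_of(label, camera): "uv" ([column, row] in pixels: a listed point, or the origin of a listed thing).
The state is a dict: "clock": time; "qpos": joint angles; "dq": joint speeds; "joint_torque": joint torques, N m; "tcp_pos": TCP position; "tool_rot": TCP orientation; "contact_force": force on the tool from outside, world axes, zero at the start; "torque": the same for the moment, N m; "opening": finger opening in m; "grip_force": force on a finger pad.
Only numpy, scipy, OpenCV 4.12 (cv2) and the standard library are available. Lean on these libraries where they do the work, as an engineer would, in place of code of your own. Each camera call takes 0.05 s, during which the arm holds its last target. There are 200 camera calls.

### The job

Take the stuck transducer capsule out of the applicator housing: slide the housing's flange under the keeper strips of the bench ejector, fully home against the back stop, and only then press the ejector's lever gently all the way down so that the knockout rod pushes the capsule up past its clips, and let the lever come back up. Do not force the slide or the lever. Set the freed capsule gently down, upright, in the aluminium tray, leaving the housing home in the ejector and the other things where they are.

Things in the scene. Friction and masses are not known exactly. Their poses are not given: they have to be found in the camera images.
- housing: applicator housing, loose, about 0.22 kg: grey square flange 72 x 72 x 6 mm, white square barrel 54 x 54 mm on it, 30 mm tall over all. Origin: centre of its underside, z up, x and y square to its sides (any of its four quarter turns fits the ejector). In the barrel a round cavity 39 mm wide, open upward, its floor 3 mm thick with a 13 mm knockout hole
- housing_hole (a point): centre of the 13 mm knockout hole, at the underside of the housing (its origin). The rod, 9 mm across, rests 1 mm below the slideway; the lever lifts it 20 mm, through the hole, pushing a capsule up by 16 mm. If the housing is not home the rod jams on its floor
- capsule: transducer capsule, steel disc 37 mm across, 24 mm tall, about 0.09 kg; origin: centre of its underside, z up. Gripped by two spring clips in the housing's cavity, its top 3 mm below the rim, so fingers cannot take it. Pushed up 13 mm, it leaves the clips; they close under it and hold it up, loose, top 10 mm above the rim
- ejector: base plate of the bench ejector, fixed, 10 mm thick; origin on the bench under the nominal rod axis, +x the way the housing slides in, y to the left of that, z up. On it the head (slideway, keepers, stop, rod, lever in one piece), square to the base, is clamped by hand: up to 12 mm off nominal either way in x and 3 mm in z (y is true). The head is not measured: feel for it
- rod_nominal (a point): ejector (0, 0, 61) mm: nominal point of the rod's axis on top of the slideway (100 mm wide, x = -125 to 62 mm). Home, the housing's origin is on the true rod axis (side play 1 mm), its flange against the low back stop (8 mm tall, 36 mm behind the axis) and under two keeper strips (38 mm before to 36 mm behind the axis, 8 to 14 mm above the slideway, 64 mm apart)
- mouth_nominal (a point): ejector (-95, 0, 61) mm: set down with its origin here, square to the ejector, the housing rests on the open front of the slideway, nominally 95 mm short of home. Side guides (8 mm tall, 74 mm apart) begin 38 mm before the rod's axis, with a mouth as tall that flares to 90 mm wide at 75 mm before the axis
- pad_nominal (a point): ejector (0, -145, 54) mm: nominal centre of the top of the lever's black pad, 30 x 36 mm. It moves with the head: always 145 mm to the -y side of the rod's axis, its top at rest 7 mm lower than the slideway. Pressed, it goes almost straight down 33 mm to a firm stop. The return spring takes 3 to 5 N, the stuck capsule 5 to 10 N more until it is free
- tray: aluminium tray with a black mat, fixed, 150 x 120 mm outside (x, y), 16 mm tall, walls and floor 3 mm; origin at the centre of its underside
- gel_bottle: clear gel bottle, 56 mm across, 160 mm tall, origin under its foot; not part of the job
- wipes_can: white can, 72 mm across, 130 mm tall, origin under its foot; not part of the job
- screwdriver: screwdriver lying flat, origin under its middle; not part of the job
- pad_box: cardboard box 70 x 120 x 45 mm, origin under its centre; not part of the job
- screw_cup: small open steel cup, 56 mm across, 35 mm tall, origin under its foot; not part of the job
- spanner: flat spanner, 130 mm long, origin under its middle; not part of the job
- handpiece: round grey handpiece with a neck, standing, 52 mm across, 50 mm tall, origin under its foot; not part of the job
There are look-alikes about, which are no part of the job. What is shaped like the housing but green is not meant.

How it is judged:
By the outcome, as a careful person would: the job done as asked, in the order asked, and still so for the second after the job is handed in, with the robot touching nothing.
It also fails if it takes over 69 s, if anything falls off the work surface, if the arm or the gripper's body presses on something with over 40 N, if the wrist force passes 120 N, or if a joint passes its speed limit or range.

## Working session

There is one attempt and no reset: what is moved stays moved. The work goes in short steps, Python scripts to look and compute and a shell command to move; the robot and the scene stay as the last step left them, time stands still between calls to the robot, and variables do not carry over. Pictures are saved under pics/ and viewed, at most 10 in all, crops included, and the job is handed in when it is done.

```bash
mkdir -p pics; ls
cat > h.py <<'E'
import numpy as np, cv2
from plant import observe, snapshot, bot, masks_of, mark_of
def ray(s,u,v):
    f=200/np.tan(np.radians(s["vertical_fov"]/2)); return (u-s["cx"])/f,(v-s["cy"])/f
def cloud(s,fish=False):
    v,u=np.mgrid[0:400,0:640]; x,y=ray(s,u,v); z=s["z_map"]
    if fish:
        r=np.hypot(x,y)+1e-9; t=np.tan(np.minimum(r,1.5)); x,y=x/r*t,y/r*t
    P=np.stack([x*z,y*z,z,np.ones_like(z)],-1)@s["T"].T
    P=P[...,:3].copy(); P[z==0]=np.nan; return P
E
python3 - <<'E'
from h import *
o=observe(); print(o["clock"],o["tcp_pos"],o["tool_rot"])
ims=[]
for c in("scene","top"):
    s=snapshot(c); np.savez(c+".npz",**s); cv2.imwrite(f"pics/{c}.png",s["color"])
    print(c,s["vertical_fov"],s["T"].round(3).tolist())
    P=cloud(s)
    for n in("housing","capsule","ejector","tray","housing_hole"):
        for m in masks_of(n,c)[:3]:
            q=P[m["mask"]]; print(n,c,round(m["p"],2),np.round(m["uv"]),np.nanmedian(q,0).round(3),m["mask"].sum())
    for n in("rod_nominal","mouth_nominal","pad_nominal","ejector","tray","housing","capsule"):
        print("mark",n,c,[(round(m["p"],2),np.round(m["uv"],1).tolist(),P[int(m["uv"][1]),int(m["uv"][0])].round(3).tolist()) for m in mark_of(n,c)[:3]])
E
```

```text
pics
0.0 [ 0.18628777 -0.64833434  0.20478734] [-6.13976111e-04  9.90226445e-01  1.39467541e-01 -1.27454093e-04]
scene 43.44706600800455 [[-0.834, 0.447, -0.323, 0.99], [0.551, 0.692, -0.467, 0.67], [0.015, -0.568, -0.823, 1.239], [0.0, 0.0, 0.0, 1.0]]
housing scene 0.94 [336. 139.] [ 0.307 -0.228  0.013] 461
housing scene 0.89 [263. 159.] [ 0.548 -0.286  0.017] 428
capsule scene 0.47 [264. 154.] [ 0.538 -0.303  0.025] 51
ejector scene 0.81 [300. 237.] [0.605 0.02  0.009] 1211
ejector scene 0.65 [303. 325.] [0.758 0.285 0.103] 724
ejector scene 0.35 [261. 153.] [ 0.541 -0.301  0.026] 36
housing_hole scene 0.84 [266. 158.] [ 0.548 -0.285  0.017] 395
housing_hole scene 0.63 [336. 140.] [ 0.308 -0.228  0.013] 460
mark rod_nominal scene []
mark mouth_nominal scene [(0.59, [356.1, 378.5], [0.704, 0.436, 0.025])]
mark pad_nominal scene [(0.74, [339.0, 176.3], [0.381, -0.098, 0.017]), (0.65, [267.3, 186.0], [0.601, -0.159, 0.055])]
mark ejector scene [(0.92, [298.7, 228.4], [0.608, 0.025, 0.071])]
mark tray scene [(0.92, [377.9, 313.4], [0.552, 0.324, 0.001])]
mark housing scene [(0.72, [33
[... 553 characters left out ...]
.082  0.009] 1215
tray top 0.63 [204. 200.] [0.547 0.319 0.002] 2659
tray top 0.34 [222. 120.] [0.736 0.261 0.101] 736
housing_hole top 0.71 [422. 297.] [ 0.303 -0.238  0.008] 790
mark rod_nominal top []
mark mouth_nominal top [(0.31, [441.3, 202.3], [0.535, -0.292, 0.027])]
mark pad_nominal top [(0.76, [392.2, 172.1], [0.619, -0.173, -0.004])]
mark ejector top []
mark tray top [(0.74, [206.3, 202.0], [0.539, 0.318, 0.002])]
mark housing top [(0.94, [441.2, 199.8], [0.542, -0.293, 0.027]), (0.79, [418.9, 293.9], [0.302, -0.232, 0.0]), (0.41, [443.7, 201.1], [0.537, -0.298, 0.026])]
mark capsule top [(0.66, [387.6, 125.4], [0.712, -0.143, 0.119]), (0.45, [440.9, 202.5], [0.538, -0.297, 0.0])]
```

View pics/top.png

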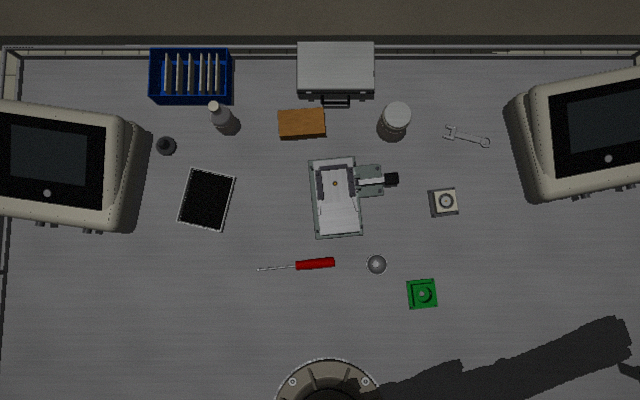

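View pics/scene.png

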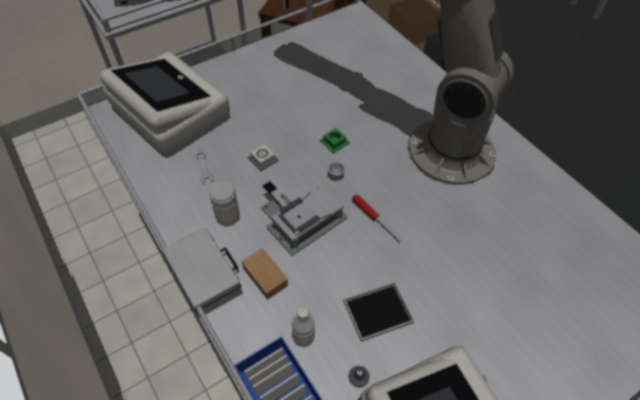

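The top picture shows the white/grey housing at (443,202), the green look-alike at (422,293), the ejector with its rod at (335,183), its pad at (392,179) and its mouth pointing toward the robot, and the tray at (206,200).

Run:
```python
from h import *
def rect(Q,n):
    if len(Q)<10: print(n,len(Q));return
    r=cv2.minAreaRect((Q[:,:2]*1000).astype(np.float32)); print(n,len(Q),np.round(r[0],1),np.round(r[1],1),round(r[2],1),"z",np.median(Q[:,2]).round(4))
for c in("top","scene"):
    s=dict(np.load(c+".npz")); P=cloud(s).reshape(-1,3); P=P[~np.isnan(P[:,0])]
    def box(x0,x1,y0,y1,z0,z1): return P[(P[:,0]>x0)&(P[:,0]<x1)&(P[:,1]>y0)&(P[:,1]<y1)&(P[:,2]>z0)&(P[:,2]<z1)]
    print(c,"bench z",np.median(box(.4,.9,-.4,.4,-.02,.005)[:,2]))
    rect(box(.44,.7,-.08,.12,.052,.066),"slide"); rect(box(.44,.7,-.08,.12,.068,.085),"keepers")
    rect(box(.44,.72,-.12,.12,.005,.015),"base"); rect(box(.5,.7,-.18,-.1,.04,.07),"pad")
    rect(box(.48,.6,-.35,-.24,.022,.036),"barrel"); rect(box(.48,.6,-.36,-.24,.003,.036),"housing")
    rect(box(.45,.65,.2,.43,.01,.022),"trayrim")
    o=observe()
```

```text
top bench z -0.0007959322236681388
slide 2470 [548.6 -24.7] [187.5 114. ] 5.5 z 0.059
keepers 415 [565.7 -18.9] [118.4  96.3] 4.7 z 0.0724
base 1130 [578.4  -2.5] [272.6 235.8] 1.7 z 0.0089
pad 262 [ 637.4 -137.3] [121.6  78.2] 2.9 z 0.0498
barrel 391 [ 537.9 -303.2] [54.2 56.3] 6.7 z 0.0285
housing 775 [ 540.3 -299.5] [116.2 116.4] 89.7 z 0.023
trayrim 295 [546.3 318.6] [121.6 150.4] 76.7 z 0.0144
scene bench z -0.001073072929459351
slide 1630 [550.4 -21.3] [189.6 115.3] 4.6 z 0.0586
keepers 299 [568.7 -13.3] [118.6  99. ] 5.6 z 0.0718
base 1050 [582.3  -4.6] [229.9 276. ] 89.3 z 0.0088
pad 160 [ 594.9 -138.1] [29.3 75.9] 5.3 z 0.0485
barrel 215 [ 541.1 -298.6] [55.9 61. ] 5.6 z 0.0269
housing 421 [ 539.4 -299.1] [115.9 117.3] 1.0 z 0.0224
trayrim 329 [547.7 321.6] [123.1 152.8] 76.5 z 0.0141
```

```bash
python3 -m creep '[{"gripper":9.4,"dp":[43.6,-23.7,0],"turn":10},{"gripper":9.4,"dp":[43.6,-23.7,0],"turn":10},{"gripper":9.4,"dp":[43.6,-23.7,0],"turn":10},{"gripper":9.4,"dp":[43.6,-23.7,0],"turn":10},{"gripper":9.4,"dp":[43.6,-23.7,0],"turn":10},{"gripper":9.4,"dp":[43.6,-23.7,0],"turn":10},{"gripper":9.4,"dp":[43.6,-23.7,0],"turn":10},{"gripper":9.4,"dp":[43.6,-23.7,0],"turn":10},{"gripper":9.4,"dp":[43.6,-23.7,0],"turn":10},{"gripper":9.4,"dp":[43.6,-23.7,0],"turn":10}]'
```

```text
clock: 2.13
tcp_pos: [0.4838, -0.3554, 0.2058]
tool_rot: [0.0, 0.999, 0.053, 0.0]
contact_force: [0.7, -0.8, 0.8]
opening: 0.094
grip_force: 0.0
```

```bash
python3 -m creep '[{"gripper":9.4,"dp":[4,-3,0],"turn":0},{"gripper":9.4,"dp":[4,-3,0],"turn":0},{"gripper":9.4,"dp":[4,-3,0],"turn":0}]'
cat >> h.py <<'E'
def rect(Q,n):
    if len(Q)<10: print(n,len(Q));return
    r=cv2.minAreaRect((Q[:,:2]*1000).astype(np.float32)); print(n,len(Q),np.round(r[0],1),np.round(r[1],1),round(r[2],1),"z",np.median(Q[:,2]).round(4))
def box(P,x0,x1,y0,y1,z0,z1):
    P=P.reshape(-1,3); return P[(P[:,0]>x0)&(P[:,0]<x1)&(P[:,1]>y0)&(P[:,1]<y1)&(P[:,2]>z0)&(P[:,2]<z1)]
E
python3 - <<'E'
from h import *
s=snapshot("wrist"); P=cloud(s,True); np.savez("w1.npz",**s)
cv2.imwrite("pics/w1.png",s["color"]); o=observe(); print(o["tcp_pos"],o["tool_rot"],s["T"].round(3).tolist(),s["vertical_fov"],s["cx"],s["cy"])
print("bench",np.median(box(P,.45,.7,-.45,-.2,-.02,.004)[:,2]))
rect(box(P,.48,.6,-.36,-.24,.022,.04),"barrel"); rect(box(P,.48,.6,-.36,-.24,.0035,.012),"flange")
rect(box(P,.48,.6,-.36,-.24,.0035,.04),"all")
E
```

```text
clock: 2.38
tcp_pos: [0.522, -0.3195, 0.2054]
tool_rot: [-0.001, 0.998, 0.055, 0.0]
contact_force: [-0.3, -0.5, -0.3]
opening: 0.094
grip_force: 0.0
[ 0.52020153 -0.32173816  0.20533066] [-1.71895542e-04  9.98540339e-01  5.40107499e-02 -1.19397256e-05] [[0.11, -0.964, -0.242, 0.593], [-0.994, -0.106, -0.026, -0.312], [-0.001, 0.244, -0.97, 0.385], [0.0, 0.0, 0.0, 1.0]] 65.70646984690485 323.24305526051114 203.498488424233
bench 1.0473763270291148e-05
barrel 1864 [ 539.9 -302.4] [53.4 54.3] 6.5 z 0.0295
flange 1186 [ 538.7 -302.3] [72.  72.6] 6.0 z 0.006
all 3139 [ 538.7 -302.3] [72.  72.6] 6.0 z 0.0273
```

View pics/w1.png

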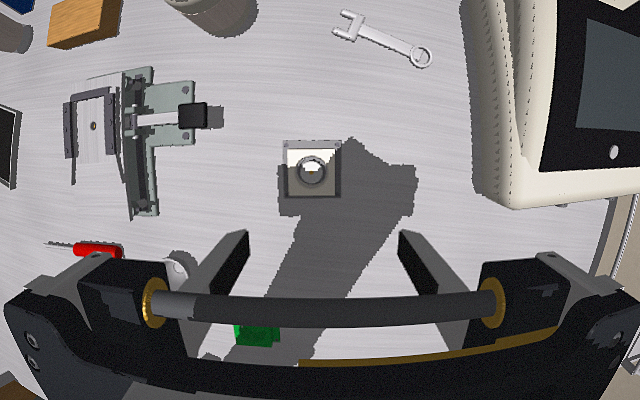

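The wrist view shows the housing at (312,170) with its capsule, the ejector's slideway at (93,125) and its pad at (193,115). The housing measures (0.539,-0.302), yaw 6.0°.

```bash
python3 -m creep '[{"gripper":9.4,"dp":[2,-1.6,4],"turn":0},{"gripper":9.4,"dp":[2,-1.6,8],"turn":0},{"gripper":9.4,"dp":[2,-1.6,12],"turn":0},{"gripper":9.4,"dp":[2,-1.6,14.5],"turn":0},{"gripper":9.4,"dp":[2,-1.6,14.5],"turn":0}]'
python3 - <<'E'
from h import *
s=snapshot("wrist"); P=cloud(s,True); o=observe();print(o["tcp_pos"],o["tool_rot"])
rect(box(P,.48,.6,-.36,-.24,.022,.04),"barrel"); rect(box(P,.48,.6,-.36,-.24,.0035,.04),"all")
s=dict(np.load("w1.npz")); P=cloud(s,True)
rect(box(P,.44,.7,-.08,.12,.054,.066),"slide"); rect(box(P,.5,.68,-.08,.12,.07,.085),"keepers")
rect(box(P,.44,.72,-.12,.12,.006,.014),"base"); rect(box(P,.5,.7,-.19,-.14,.04,.07),"pad")
cv2.imwrite("pics/crop.png",cv2.resize(s["color"][50:230,40:240],None,fx=3,fy=3))
E
```

```text
clock: 2.85
tcp_pos: [0.5332, -0.3049, 0.0551]
tool_rot: [-0.002, 0.999, 0.052, -0.004]
contact_force: [-1.1, 0.4, 0.3]
opening: 0.094
grip_force: 0.0
[ 0.53490064 -0.30558744  0.05841922] [-9.38896991e-04  9.98657827e-01  5.17341753e-02 -2.28874677e-03]
barrel 5170 [ 539.1 -302.8] [55.2 54.7] 6.7 z 0.0295
all 8232 [ 539.5 -302.7] [72.3 72.8] 6.6 z 0.0275
slide 6366 [550.3 -26.5] [188.  116.3] 5.6 z 0.0599
keepers 1132 [579. -17.] [75.6 96.8] 5.8 z 0.0738
base 4332 [617.3 -38.6] [324.3 156.9] 34.1 z 0.01
pad 761 [ 595.2 -159.7] [29.7 39.4] 2.8 z 0.0527
```

```bash
python3 -m creep '[{"gripper":9.4,"dp":[0.5,-0.2,0],"turn":0},{"gripper":9.4,"dp":[0.5,-0.2,2.5],"turn":0},{"gripper":9.4,"dp":[0.5,-0.2,4.2],"turn":0},{"gripper":9.4,"dp":[0.5,-0.2,4.2],"turn":0},{"gripper":5,"dp":[0.5,-0.2,4.2],"turn":0},{"gripper":5,"dp":[0.5,-0.2,4.2],"turn":0},{"gripper":5,"dp":[0.5,-0.2,4.2],"turn":0},{"gripper":5,"dp":[0.5,-0.2,4.2],"turn":0},{"gripper":5,"dp":[0.5,-0.2,4.2],"turn":0}]' 15
```

```text
clock: 3.65
tcp_pos: [0.5427, -0.3027, 0.0195]
tool_rot: [0.0, 0.999, 0.053, 0.001]
contact_force: [0.4, 0.2, -0.2]
opening: 0.0642
grip_force: 0.0
```

```bash
python3 -m creep '[{"gripper":5,"dp":[0,0,0],"turn":0},{"gripper":5,"dp":[0,0,0],"turn":0},{"gripper":5,"dp":[0,0,0],"turn":0},{"gripper":5,"dp":[0,0,-1],"turn":0},{"gripper":5,"dp":[0,0,-4],"turn":0},{"gripper":5,"dp":[0,0,-8],"turn":0},{"gripper":5,"dp":[0,0,-9],"turn":0},{"gripper":5,"dp":[0,0,-9],"turn":0}]' 15
python3 - <<'E'
from h import *
s=snapshot("wrist"); P=cloud(s,True); o=observe();print(o["tcp_pos"],o["tool_rot"],o["contact_force"])
rect(box(P,.48,.6,-.36,-.24,.112,.13),"barrel"); rect(box(P,.48,.6,-.36,-.24,.09,.105),"flange")
E
```

```text
clock: 4.32
tcp_pos: [0.5439, -0.3033, 0.1122]
tool_rot: [0.001, 0.999, 0.052, 0.002]
contact_force: [0.3, -0.4, -3.6]
opening: 0.0542
grip_force: 15.0
[ 0.54276161 -0.30275021  0.10972236] [5.31180957e-04 9.98619642e-01 5.25113186e-02 1.04435944e-03] [-0.47697617  0.18065085 -3.43312541]
barrel 7557 [ 540.9 -303.4] [55.4 77.3] 6.8 z 0.1227
flange 3114 [ 541.  -303.4] [72.4 72.3] 6.5 z 0.0992
```

```bash
python3 -m creep '[{"gripper":5,"dp":[-2.7,-28.1,-0.5],"turn":0.7},{"gripper":5,"dp":[-2.7,-28.1,-0.5],"turn":0.7},{"gripper":5,"dp":[-2.7,-28.1,-0.5],"turn":0.7},{"gripper":5,"dp":[-2.7,-28.1,-0.5],"turn":0.7},{"gripper":5,"dp":[-2.7,-28.1,-0.5],"turn":0.7},{"gripper":5,"dp":[-2.7,-28.1,-0.5],"turn":0.7},{"gripper":5,"dp":[-2.7,-28.1,-0.5],"turn":0.7},{"gripper":5,"dp":[-2.7,-28.1,-0.5],"turn":0.7},{"gripper":5,"dp":[-2.7,-28.1,-0.5],"turn":0.7},{"gripper":5,"dp":[-2.7,-28.1,-0.5],"turn":0.7}]' 20
python3 - <<'E'
from h import *
s=snapshot("wrist"); P=cloud(s,True); np.savez("w2.npz",**s);o=observe();print(o["tcp_pos"],o["tool_rot"],o["contact_force"])
rect(box(P,.42,.54,-.1,.06,.095,.109),"flange")
rect(box(P,.53,.7,-.1,.1,.069,.08),"keepers");rect(box(P,.5,.7,-.19,-.14,.04,.07),"pad")
cv2.imwrite("pics/w2.png",s["color"])
E
```

```text
clock: 5.2
tcp_pos: [0.4851, -0.0261, 0.1124]
tool_rot: [0.0, 0.999, 0.047, -0.001]
contact_force: [1.5, -1.1, -2.7]
opening: 0.0537
grip_force: 20.0
[ 0.48531543 -0.02668856  0.11251098] [ 2.56215355e-05  9.98940545e-01  4.60116469e-02 -8.45815918e-04] [-0.12444535 -0.02645134 -3.01455318]
flange 3280 [482.  -26.3] [72.7 72.3] 5.9 z 0.0994
keepers 4435 [576. -17.] [100.3  95. ] 5.1 z 0.0739
pad 1322 [ 594.3 -159. ] [30.5 38.8] 5.1 z 0.0526
```

View pics/w2.png

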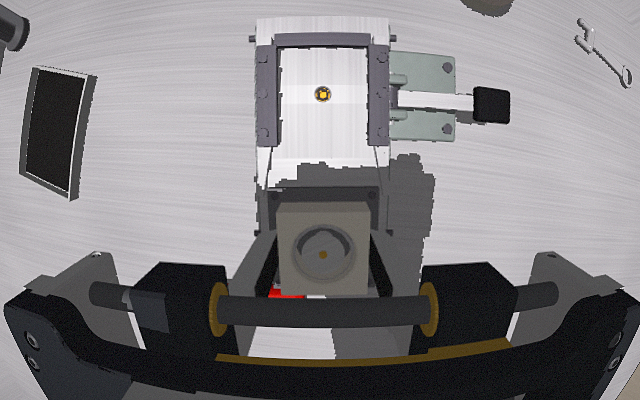

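The rod is at (323,93), the keepers frame it on both sides, and the held housing is at (323,245), lined up with the mouth. I'll measure the axis precisely.

Run:
```python
from h import *
s=dict(np.load("w2.npz")); P=cloud(s,True)
print("rod",P[86:101,316:331].reshape(-1,3).__len__(),P[91:96,321:326,:].mean((0,1)),P[70,323],P[120,323])
k=box(P,.53,.7,-.1,.1,.0725,.078)
for sg in(0,1):
    q=k[(k[:,1]<-.017) if sg==0 else (k[:,1]>-.017)]; rect(q,"keep"+"RL"[sg])
a=np.radians(5.6); c=np.array([.5805,-.0165])
L=(k[:,:2]-c)@np.array([[np.cos(a),-np.sin(a)],[np.sin(a),np.cos(a)]]); 
for m in (L[:,1]>20e-3,L[:,1]<-20e-3): print(np.percentile(L[m],[1,50,99],axis=0).round(4).tolist())
sl=box(P,.5,.7,-.06,.03,.056,.064); print("slide z",np.median(sl[:,2]))
```

```text
rod 225 [ 0.58200461 -0.0166501   0.05193679] [ 0.59889054 -0.01509383  0.05854174] [ 0.56096776 -0.01860156  0.05920473]
keepR 2056 [583.5 -55.7] [73.2 15.7] 5.8 z 0.074
keepL 2041 [576.1  22.7] [73.8 15.6] 5.2 z 0.074
[[-0.0367, 0.0323], [-0.0013, 0.0394], [0.0351, 0.0469]]
[[-0.0367, -0.0466], [-0.0016, -0.0389], [0.0348, -0.0317]]
slide z 0.059909575217894445
```

```bash
python3 -m creep '[{"gripper":5,"dp":[0.3,-0.05,1],"turn":0},{"gripper":5,"dp":[0.3,-0.05,2.2],"turn":0},{"gripper":5,"dp":[0.3,-0.05,2.8],"turn":0},{"gripper":5,"dp":[0.3,-0.05,3],"turn":0},{"gripper":5,"dp":[0.3,-0.05,3.1],"turn":0},{"gripper":5,"dp":[0.3,-0.05,3.15],"turn":0}]' 20; python3 -c "
from h import *
o=observe();print(o['tcp_pos'],o['contact_force'])"
```

```text
clock: 5.75
tcp_pos: [0.4889, -0.0254, 0.0818]
tool_rot: [-0.0, 0.999, 0.046, -0.0]
contact_force: [0.6, 0.2, -3.0]
opening: 0.0539
grip_force: 20.0
[ 0.48886536 -0.02536362  0.08183537] [ 0.55210005  0.22474447 -2.97631007]
```

```bash
python3 -m creep '[{"gripper":5,"dp":[0,0,0.1],"turn":0},{"gripper":5,"dp":[0,0,0.15],"turn":0},{"gripper":5,"dp":[0,0,0.2],"turn":0},{"gripper":5,"dp":[0,0,0.2],"turn":0}]' 20
```

```text
clock: 6.08
tcp_pos: [0.4889, -0.0251, 0.0801]
tool_rot: [-0.0, 0.999, 0.046, 0.0]
contact_force: [-0.0, -0.3, -3.4]
opening: 0.054
grip_force: 20.0
```

```bash
python3 -m creep '[{"gripper":5,"dp":[0,0,0.08],"turn":0},{"gripper":5,"dp":[0,0,0.16],"turn":0},{"gripper":5,"dp":[0,0,0.24],"turn":0},{"gripper":5,"dp":[0,0,0.24],"turn":0}]' 20
```

```text
clock: 6.42
tcp_pos: [0.4892, -0.025, 0.0785]
tool_rot: [0.0, 0.999, 0.047, 0.0]
contact_force: [-5.5, -0.1, 15.6]
opening: 0.054
grip_force: 20.0
```

```bash
python3 -m creep '[{"gripper":6.2,"dp":[0,0,0],"turn":0},{"gripper":6.2,"dp":[0,0,0],"turn":0},{"gripper":5,"dp":[0,0,0.05],"turn":0},{"gripper":5,"dp":[0,0,0.05],"turn":0},{"gripper":5,"dp":[0,0,0.05],"turn":0},{"gripper":5,"dp":[0,0,0.05],"turn":0}]' 8
python3 - <<'E'
from h import *
s=snapshot("wrist"); P=cloud(s,True); o=observe();print(o["tcp_pos"],o["contact_force"])
rect(box(P,.42,.56,-.1,.06,.0625,.069),"flange");rect(box(P,.42,.56,-.055,.015,.085,.095),"barrel")
E
```

```text
clock: 6.92
tcp_pos: [0.4889, -0.0251, 0.077]
tool_rot: [-0.0, 0.999, 0.046, 0.0]
contact_force: [0.6, -0.7, -0.7]
opening: 0.0541
grip_force: 8.0
[ 0.48882622 -0.02507984  0.07702738] [ 2.30958468 -0.31687264 -1.25075872]
flange 4018 [501.7 -23.2] [100.4 112.4] 88.3 z 0.0662
barrel 7001 [485.3 -21.4] [55.7 70. ] 5.7 z 0.0895
```

```bash
python3 -m creep '[{"gripper":5,"dp":[1,0,0],"turn":0},{"gripper":5,"dp":[2,-0.01,0],"turn":0},{"gripper":5,"dp":[3,-0.01,0],"turn":0},{"gripper":5,"dp":[4,-0.02,0],"turn":0},{"gripper":5,"dp":[5,-0.02,0],"turn":0},{"gripper":5,"dp":[6,-0.02,0],"turn":0},{"gripper":5,"dp":[6,-0.02,0],"turn":0}]' 8
```

```text
clock: 7.55
tcp_pos: [0.5507, -0.0189, 0.077]
tool_rot: [-0.0, 0.999, 0.047, 0.001]
contact_force: [0.8, 0.5, -2.5]
opening: 0.0541
grip_force: 8.0
```

```bash
python3 -m creep '[{"gripper":5,"dp":[0.8,0,0],"turn":0},{"gripper":5,"dp":[1.6,0,0],"turn":0},{"gripper":5,"dp":[2.4,-0.01,0],"turn":0},{"gripper":5,"dp":[2.7,-0.01,0],"turn":0},{"gripper":5,"dp":[2.9,-0.01,0],"turn":0},{"gripper":5,"dp":[2.9,-0.01,0],"turn":0}]' 8;  python3 -m creep '[{"gripper":5,"dp":[0.1,0,0],"turn":0},{"gripper":5,"dp":[0.2,0,0],"turn":0},{"gripper":5,"dp":[0.3,0,0],"turn":0}]' 8
```

```text
clock: 8.05
tcp_pos: [0.5776, -0.0164, 0.077]
tool_rot: [-0.0, 0.999, 0.047, -0.0]
contact_force: [0.2, -0.3, -3.4]
opening: 0.054
grip_force: 8.0
clock: 8.3
tcp_pos: [0.5803, -0.0163, 0.0771]
tool_rot: [0.0, 0.999, 0.046, -0.0]
contact_force: [-0.6, 0.3, -2.4]
opening: 0.0539
grip_force: 8.0
```

```bash
python3 -m creep '[{"gripper":5,"dp":[0.1,0,0],"turn":0},{"gripper":5,"dp":[0.2,0,0],"turn":0},{"gripper":5,"dp":[0.3,0,0],"turn":0}]' 8;  python3 -m creep '[{"gripper":5,"dp":[0.1,0,0],"turn":0},{"gripper":5,"dp":[0.2,0,0],"turn":0},{"gripper":5,"dp":[0.2,0,0],"turn":0}]' 8
python3 - <<'E'
from h import *
s=snapshot("wrist"); P=cloud(s,True); o=observe();print(o["tcp_pos"],o["contact_force"])
rect(box(P,.52,.65,-.05,.02,.085,.095),"barrel")
np.savez("w3.npz",**s); cv2.imwrite("pics/w3.png",s["color"][60:320,180:500].repeat(2,0).repeat(2,1))
E
```

```text
clock: 8.55
tcp_pos: [0.5835, -0.0159, 0.0771]
tool_rot: [-0.0, 0.999, 0.047, 0.0]
contact_force: [-1.0, 0.1, -3.3]
opening: 0.0541
grip_force: 8.0
clock: 8.8
tcp_pos: [0.5845, -0.0159, 0.0768]
tool_rot: [0.0, 0.999, 0.046, -0.001]
contact_force: [-5.3, -0.2, 1.1]
opening: 0.0541
grip_force: 8.0
[ 0.58457831 -0.01592549  0.07687027] [-5.62870467 -1.06086878  0.41107217]
barrel 6925 [580.6 -16.3] [55.3 70.1] 5.2 z 0.0895
```

```bash
python3 -m creep '[{"gripper":5,"dp":[0.05,0,0],"turn":0},{"gripper":5,"dp":[0.1,0,0],"turn":0},{"gripper":5,"dp":[0.1,0,0],"turn":0}]' 8
```

```text
clock: 9.1
tcp_pos: [0.5847, -0.0159, 0.0768]
tool_rot: [0.0, 0.999, 0.046, -0.002]
contact_force: [-10.3, -0.5, 3.2]
opening: 0.0537
grip_force: 8.0
```

View pics/w3.png

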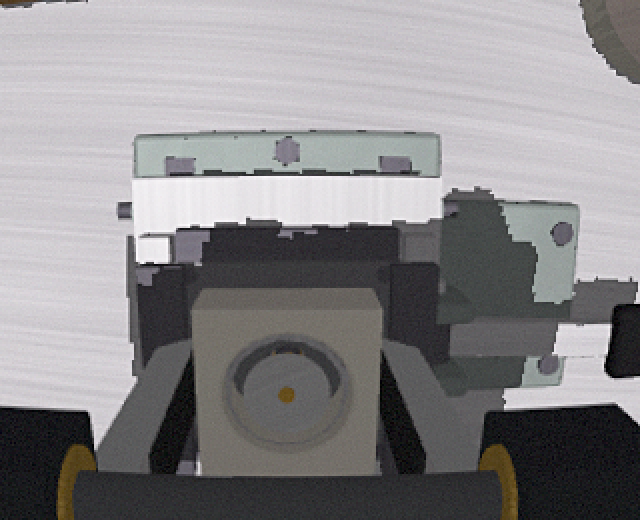

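The housing is seated against the stop: the force rises and it no longer moves, and its barrel is at the predicted axis. Releasing it and going to the pad.

```bash
python3 -m creep '[{"gripper":5,"dp":[-0.1,0,0],"turn":0},{"gripper":6.4,"dp":[-0.1,0,0],"turn":0},{"gripper":6.4,"dp":[-0.1,0,0],"turn":0},{"gripper":6.4,"dp":[-0.1,0,-1],"turn":0},{"gripper":6.4,"dp":[-0.1,0,-4],"turn":0},{"gripper":6.4,"dp":[-0.1,0,-5],"turn":0},{"gripper":0,"dp":[-0.36,5,-5],"turn":0},{"gripper":0,"dp":[-0.36,9,-5],"turn":0},{"gripper":0,"dp":[-0.36,13,-5],"turn":0},{"gripper":0,"dp":[-0.36,14.5,-5],"turn":0}]' 8
python3 -m creep '[{"gripper":0,"dp":[0,0,0],"turn":0},{"gripper":0,"dp":[0,0,0],"turn":0},{"gripper":0,"dp":[0,0,2],"turn":0},{"gripper":0,"dp":[0,0,4],"turn":0},{"gripper":0,"dp":[0,0,5],"turn":0},{"gripper":0,"dp":[0,0,5],"turn":0},{"gripper":0,"dp":[0,0,5],"turn":0}]' 10
python3 - <<'E'
from h import *
s=snapshot("wrist"); P=cloud(s,True); o=observe();print(o["tcp_pos"],o["contact_force"],o["opening"])
rect(box(P,.52,.65,-.07,.03,.085,.095),"barrel"); rect(box(P,.55,.65,-.19,-.135,.04,.06),"pad")
E
```

```text
clock: 9.93
tcp_pos: [0.5964, -0.1663, 0.1284]
tool_rot: [0.001, 0.999, 0.044, 0.001]
contact_force: [-1.3, -0.6, -0.2]
opening: 0.0407
grip_force: 0.0
clock: 10.52
tcp_pos: [0.5964, -0.1594, 0.0774]
tool_rot: [-0.0, 0.999, 0.047, -0.0]
contact_force: [0.3, -0.6, 0.6]
opening: 0.0009
grip_force: 0.0
[ 0.59681534 -0.15974544  0.07799591] [-0.11813782  0.12389638  0.75995517] 0.0004827733594105615
barrel 3370 [580.8 -16.2] [55.1 56.3] 5.3 z 0.0892
pad 1398 [ 596.6 -156.9] [28.1 43.7] 3.2 z 0.0523
```

```bash
python3 -m creep '[{"gripper":0,"dp":[-0.15,0.05,1],"turn":0},{"gripper":0,"dp":[-0.15,0.05,2],"turn":0},{"gripper":0,"dp":[-0.15,0.05,2.2],"turn":0},{"gripper":0,"dp":[-0.15,0.05,2.4],"turn":0},{"gripper":0,"dp":[-0.15,0.05,2.6],"turn":0},{"gripper":0,"dp":[-0.15,0.05,2.8],"turn":0}]' 10
python3 -m creep '[{"gripper":0,"dp":[0,0,0.2],"turn":0},{"gripper":0,"dp":[0,0,0.4],"turn":0},{"gripper":0,"dp":[0,0,0.6],"turn":0},{"gripper":0,"dp":[0,0,0.8],"turn":0}]' 10
```

```text
clock: 11.07
tcp_pos: [0.5948, -0.1614, 0.0491]
tool_rot: [0.0, 0.999, 0.046, -0.0]
contact_force: [-2.5, -2.1, 2.9]
opening: 0.0007
grip_force: 1.5
clock: 11.4
tcp_pos: [0.5951, -0.1619, 0.0415]
tool_rot: [0.0, 0.999, 0.046, 0.0]
contact_force: [-4.1, -5.1, 11.8]
opening: 0.0007
grip_force: 6.2
```

```bash
python3 -m creep '[{"gripper":0,"dp":[0,0,0.2],"turn":0},{"gripper":0,"dp":[0,0,0.4],"turn":0},{"gripper":0,"dp":[0,0,0.6],"turn":0},{"gripper":0,"dp":[0,0,0.8],"turn":0}]' 10
python3 -m creep '[{"gripper":0,"dp":[0,0,0.2],"turn":0},{"gripper":0,"dp":[0,0,0.4],"turn":0},{"gripper":0,"dp":[0,0,0.6],"turn":0},{"gripper":0,"dp":[0,0,0.8],"turn":0}]' 10
```

```text
clock: 11.73
tcp_pos: [0.5951, -0.1621, 0.0338]
tool_rot: [0.001, 0.999, 0.046, 0.0]
contact_force: [-5.2, -4.6, 12.2]
opening: 0.0004
grip_force: 6.4
clock: 12.07
tcp_pos: [0.5951, -0.1616, 0.0257]
tool_rot: [0.0, 0.999, 0.046, 0.0]
contact_force: [-4.5, -1.5, 13.6]
opening: 0.0004
grip_force: 6.4
```

```bash
python3 -m creep '[{"gripper":0,"dp":[0,0,0.15],"turn":0},{"gripper":0,"dp":[0,0,0.3],"turn":0},{"gripper":0,"dp":[0,0,0.4],"turn":0},{"gripper":0,"dp":[0,0,0.45],"turn":0}]' 10
python3 -m creep '[{"gripper":0,"dp":[0,0,0.05],"turn":0},{"gripper":0,"dp":[0,0,0.1],"turn":0},{"gripper":0,"dp":[0,0,0.1],"turn":0}]' 10
```

```text
clock: 12.4
tcp_pos: [0.5951, -0.161, 0.0208]
tool_rot: [-0.0, 0.999, 0.046, 0.0]
contact_force: [-1.7, 0.2, 5.2]
opening: 0.0008
grip_force: 2.4
clock: 12.65
tcp_pos: [0.5953, -0.161, 0.0203]
tool_rot: [0.0, 0.999, 0.046, 0.0]
contact_force: [-4.5, -0.0, 14.3]
opening: 0.0006
grip_force: 6.4
```

The force fell when the capsule came free, then rose at the firm stop. Letting the lever up slowly.

```bash
python3 -m creep '[{"gripper":0,"dp":[0,0,-0.4],"turn":0},{"gripper":0,"dp":[0,0,-0.8],"turn":0},{"gripper":0,"dp":[0,0,-1.2],"turn":0},{"gripper":0,"dp":[0,0,-1.6],"turn":0},{"gripper":0,"dp":[0,0,-2],"turn":0},{"gripper":0,"dp":[0,0,-2.4],"turn":0},{"gripper":0,"dp":[0,0,-2.8],"turn":0},{"gripper":0,"dp":[0,0,-3.2],"turn":0},{"gripper":0,"dp":[0,0,-3.6],"turn":0},{"gripper":0,"dp":[0,0,-5],"turn":0}]' 10
python3 -m creep '[{"gripper":0,"dp":[0,0,-4],"turn":0},{"gripper":0,"dp":[0,0,-7],"turn":0},{"gripper":5.5,"dp":[0,-4,-7],"turn":0},{"gripper":5.5,"dp":[0,-8,-7],"turn":0},{"gripper":5.5,"dp":[0,-8,-7],"turn":0},{"gripper":5.5,"dp":[0,-8,-7],"turn":0}]' 10
python3 - <<'E'
from h import *
s=snapshot("wrist"); P=cloud(s,True); o=observe();print(o["tcp_pos"],o["contact_force"],o["opening"])
rect(box(P,.53,.63,-.07,.03,.096,.106),"capsule top"); rect(box(P,.52,.65,-.07,.03,.085,.093),"barrel"); rect(box(P,.55,.65,-.195,-.135,.045,.06),"pad")
cv2.imwrite("pics/w4.png",s["color"])
E
```

```text
clock: 13.48
tcp_pos: [0.5934, -0.1602, 0.0682]
tool_rot: [-0.001, 0.999, 0.047, -0.002]
contact_force: [-0.8, -0.3, -0.1]
opening: 0.0003
grip_force: 0.0
clock: 13.98
tcp_pos: [0.587, -0.0785, 0.1398]
tool_rot: [-0.0, 0.999, 0.049, -0.0]
contact_force: [0.1, -1.1, 0.2]
opening: 0.0238
grip_force: 0.0
[ 0.58705302 -0.08044779  0.13958584] [ 0.37377651 -1.7286212   0.77590448] 0.02749599410311724
capsule top 1104 [581.  -16.6] [36.4 36.7] 83.3 z 0.1002
barrel 2762 [580.8 -15.9] [54.7 54.9] 5.3 z 0.0897
pad 1297 [ 594.9 -156.5] [29.3 43.5] 5.8 z 0.0527
```

View pics/w4.png

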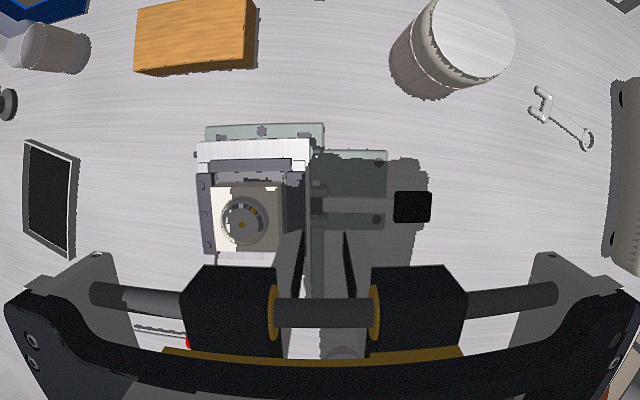

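The capsule stands raised in the housing at (243,218) and the lever is back up; pad top at z 52.7 mm. Moving over the capsule.

```bash
python3 -m creep '[{"gripper":5.8,"dp":[0,-3.5,0],"turn":0},{"gripper":5.8,"dp":[0,-6.2,0],"turn":0},{"gripper":5.8,"dp":[0,-6.2,0],"turn":0},{"gripper":5.8,"dp":[0,-6.2,2],"turn":0},{"gripper":5.8,"dp":[0,-6.2,3],"turn":0},{"gripper":5.8,"dp":[0,-6.2,3],"turn":0},{"gripper":5.8,"dp":[0,-6.2,3],"turn":0}]' 10
python3 -c "
from h import *
o=observe();print(o['tcp_pos'],o['contact_force'])"
```

```text
clock: 14.62
tcp_pos: [0.5811, -0.0207, 0.109]
tool_rot: [0.0, 0.999, 0.046, -0.001]
contact_force: [-0.2, -0.3, 0.4]
opening: 0.0579
grip_force: 0.0
[ 0.58110978 -0.02066691  0.10899227] [-0.21684221 -0.32503849  0.38951219]
```

```bash
python3 -m creep '[{"gripper":5.8,"dp":[0,-0.42,0.5],"turn":0},{"gripper":5.8,"dp":[0,-0.42,1.1],"turn":0},{"gripper":5.8,"dp":[0,-0.42,1.5],"turn":0},{"gripper":5.8,"dp":[0,-0.42,1.7],"turn":0},{"gripper":5.8,"dp":[0,-0.42,1.7],"turn":0}]' 10
python3 -m creep '[{"gripper":3.3,"dp":[0,0,0],"turn":0},{"gripper":3.3,"dp":[0,0,0],"turn":0},{"gripper":3.3,"dp":[0,0,0],"turn":0},{"gripper":3.3,"dp":[0,0,0],"turn":0},{"gripper":3.3,"dp":[0,0,0],"turn":0}]' 10
```

```text
clock: 15.03
tcp_pos: [0.5809, -0.0155, 0.0921]
tool_rot: [-0.0, 0.999, 0.046, -0.0]
contact_force: [-0.4, 0.3, 1.3]
opening: 0.0578
grip_force: 0.0
clock: 15.45
tcp_pos: [0.5814, -0.0155, 0.0928]
tool_rot: [-0.0, 0.999, 0.046, 0.0]
contact_force: [0.2, 0.2, 1.0]
opening: 0.0364
grip_force: 10.0
```

```bash
python3 -m creep '[{"gripper":3.3,"dp":[0,0,0],"turn":0},{"gripper":3.3,"dp":[0,0,-0.3],"turn":0},{"gripper":3.3,"dp":[0,0,-0.8],"turn":0},{"gripper":3.3,"dp":[0,0,-1.6],"turn":0},{"gripper":3.3,"dp":[0,0,-2.6],"turn":0},{"gripper":3.3,"dp":[0,0,-4],"turn":0},{"gripper":3.3,"dp":[0,0,-5],"turn":0},{"gripper":3.3,"dp":[0,0,-5],"turn":0}]' 15
python3 - <<'E'
from h import *
s=snapshot("wrist"); P=cloud(s,True); o=observe();print(o["tcp_pos"],o["contact_force"],o["opening"])
rect(box(P,.53,.63,-.07,.03,.14,.156),"capsule top"); rect(box(P,.52,.65,-.07,.03,.085,.093),"barrel"); rect(box(P,.5,.7,-.08,.06,.094,.12),"mid")
rect(box(P,.45,.65,.2,.43,.010,.022),"trayrim");rect(box(P,.45,.65,.22,.42,.0,.006),"trayfloor")
cv2.imwrite("pics/w5.png",s["color"])
E
```

```text
clock: 16.12
tcp_pos: [0.5826, -0.0154, 0.1454]
tool_rot: [0.0, 0.999, 0.046, 0.002]
contact_force: [0.6, 0.7, -0.7]
opening: 0.0361
grip_force: 15.0
[ 0.58203429 -0.01544247  0.14411605] [ 0.01750192 -0.0453194  -1.08716952] 0.03645414890599457
capsule top 2228 [582.6 -12.4] [56.7 36.9] 78.9 z 0.1526
barrel 1886 [580.3 -15.6] [54.9 54.4] 5.5 z 0.0898
mid 0
trayrim 1192 [547.5 319.3] [123.8 152.2] 76.9 z 0.0148
trayfloor 7925 [550.1 320. ] [200.  199.9] 90.0 z 0.0028
```

View pics/w5.png

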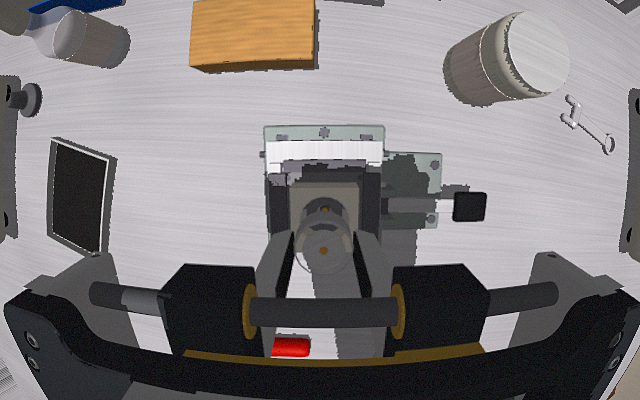

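The capsule is held clear at (323,240), and the housing is still home under it. Moving to the tray.

```bash
python3 -m creep '[{"gripper":3.3,"dp":[-0.4,-3,0],"turn":0},{"gripper":3.3,"dp":[-0.4,-6.5,0],"turn":0},{"gripper":3.3,"dp":[-0.4,-10,0],"turn":0},{"gripper":3.3,"dp":[-0.4,-14,0],"turn":0},{"gripper":3.3,"dp":[-0.4,-18,0],"turn":0},{"gripper":3.3,"dp":[-0.4,-22,0],"turn":0},{"gripper":3.3,"dp":[-0.4,-26,0],"turn":0},{"gripper":3.3,"dp":[-0.4,-30,0],"turn":0},{"gripper":3.3,"dp":[-0.4,-33.5,0],"turn":0},{"gripper":3.3,"dp":[-0.4,-33.5,0],"turn":0}]' 15
python3 -m creep '[{"gripper":3.3,"dp":[0,0,0],"turn":0},{"gripper":3.3,"dp":[0,0,3],"turn":0},{"gripper":3.3,"dp":[0,0,6],"turn":0},{"gripper":3.3,"dp":[0,0,9],"turn":0},{"gripper":3.3,"dp":[0,0,10.5],"turn":0},{"gripper":3.3,"dp":[0,0,11],"turn":0},{"gripper":3.3,"dp":[0,0,11],"turn":0}]' 15
python3 - <<'E'
from h import *
s=snapshot("wrist"); P=cloud(s,True); o=observe();print(o["tcp_pos"],o["contact_force"],o["opening"])
rect(box(P,.5,.6,.27,.37,.034,.055),"capsule top");rect(box(P,.45,.65,.2,.43,.010,.018),"trayrim")
E
```

```text
clock: 17.0
tcp_pos: [0.5432, 0.326, 0.142]
tool_rot: [-0.002, 0.999, 0.05, -0.001]
contact_force: [-1.6, 0.7, -1.4]
opening: 0.0365
grip_force: 15.0
clock: 17.58
tcp_pos: [0.5457, 0.3161, 0.0313]
tool_rot: [0.001, 0.999, 0.046, -0.001]
contact_force: [-0.2, -0.1, 0.1]
opening: 0.0366
grip_force: 15.0
[0.54643079 0.31683021 0.03267931] [ 0.76002289 -0.40674364 -0.54639197] 0.03644711539173131
capsule top 2482 [546.2 314.1] [36.5 58.3] 20.9 z 0.0389
trayrim 3044 [547.1 319. ] [121.3 151.1] 76.9 z 0.0157
```

```bash
python3 -m creep '[{"gripper":3.3,"dp":[0,0,0.4],"turn":0},{"gripper":3.3,"dp":[0,0,0.8],"turn":0},{"gripper":3.3,"dp":[0,0,1],"turn":0},{"gripper":3.3,"dp":[0,0,1.1],"turn":0},{"gripper":3.3,"dp":[0,0,1.1],"turn":0}]' 15
python3 -m creep '[{"gripper":3.3,"dp":[0,0,0.05],"turn":0},{"gripper":3.3,"dp":[0,0,0.1],"turn":0},{"gripper":3.3,"dp":[0,0,0.1],"turn":0}]' 15
```

```text
clock: 18.05
tcp_pos: [0.5461, 0.3177, 0.0217]
tool_rot: [-0.0, 0.999, 0.047, 0.0]
contact_force: [0.0, -0.4, -0.8]
opening: 0.0364
grip_force: 15.0
clock: 18.3
tcp_pos: [0.5462, 0.3178, 0.0207]
tool_rot: [-0.0, 0.999, 0.046, 0.0]
contact_force: [-1.7, -0.3, -1.0]
opening: 0.0361
grip_force: 15.0
```

```bash
python3 -m creep '[{"gripper":3.3,"dp":[0,0,0.05],"turn":0},{"gripper":3.3,"dp":[0,0,0.1],"turn":0},{"gripper":3.3,"dp":[0,0,0.1],"turn":0}]' 15
python3 -m creep '[{"gripper":3.3,"dp":[0,0,0.05],"turn":0},{"gripper":3.3,"dp":[0,0,0.1],"turn":0},{"gripper":3.3,"dp":[0,0,0.1],"turn":0}]' 15
```

```text
clock: 18.55
tcp_pos: [0.5462, 0.3178, 0.0199]
tool_rot: [-0.0, 0.999, 0.046, 0.0]
contact_force: [-1.7, -1.0, 4.1]
opening: 0.0364
grip_force: 15.0
clock: 18.8
tcp_pos: [0.5463, 0.3178, 0.0198]
tool_rot: [-0.0, 0.999, 0.046, 0.0]
contact_force: [-5.9, -3.5, 16.9]
opening: 0.0362
grip_force: 15.0
```

Contact is made. Easing up 1 mm, releasing and withdrawing.

```bash
python3 -m creep '[{"gripper":3.3,"dp":[0,0,-0.1],"turn":0},{"gripper":5,"dp":[0,0,-0.1],"turn":0},{"gripper":6,"dp":[0,0,-0.1],"turn":0},{"gripper":6,"dp":[0,0,-0.1],"turn":0},{"gripper":6,"dp":[0,0,-2],"turn":0},{"gripper":6,"dp":[0,0,-6],"turn":0},{"gripper":6,"dp":[0,0,-10],"turn":0},{"gripper":6,"dp":[0,0,-14],"turn":0},{"gripper":6,"dp":[-4,0,-15],"turn":0},{"gripper":6,"dp":[-4,0,-15],"turn":0}]' 10
python3 - <<'E'
from h import *
s=snapshot("wrist"); P=cloud(s,True); o=observe();print(o["tcp_pos"],o["contact_force"],o["opening"])
rect(box(P,.5,.6,.27,.37,.02,.035),"capsule top");rect(box(P,.45,.65,.2,.43,.010,.018),"trayrim")
q=box(P,.5,.6,.27,.37,.024,.035);print(q[:,2].min(),q[:,2].max())
t=snapshot("top"); Q=cloud(t); rect(box(Q,.52,.65,-.07,.03,.083,.097),"barrel"); rect(box(Q,.57,.63,-.18,-.135,.04,.06),"pad")
cv2.imwrite("pics/end.png",np.hstack([s["color"][:,:400],t["color"][:,150:550]])[:,:800])
E
```

```text
clock: 19.63
tcp_pos: [0.5031, 0.3153, 0.1722]
tool_rot: [-0.001, 0.999, 0.048, 0.001]
contact_force: [0.6, 1.5, -0.4]
opening: 0.0602
grip_force: 0.0
[0.5047571  0.31471765 0.17076233] [ 1.18419244  0.63843013 -0.5501882 ] 0.05982997795902646
capsule top 609 [546.  318.1] [36.1 35.9] 5.0 z 0.0274
trayrim 1691 [547.4 319.1] [121.5 151.5] 76.8 z 0.0157
0.024112129577750774 0.03042655292558738
barrel 297 [579.2 -16.4] [54.5 54. ] 5.6 z 0.0886
pad 186 [ 592.8 -157.2] [30.1 43.1] 5.4 z 0.0514
```

View pics/end.png

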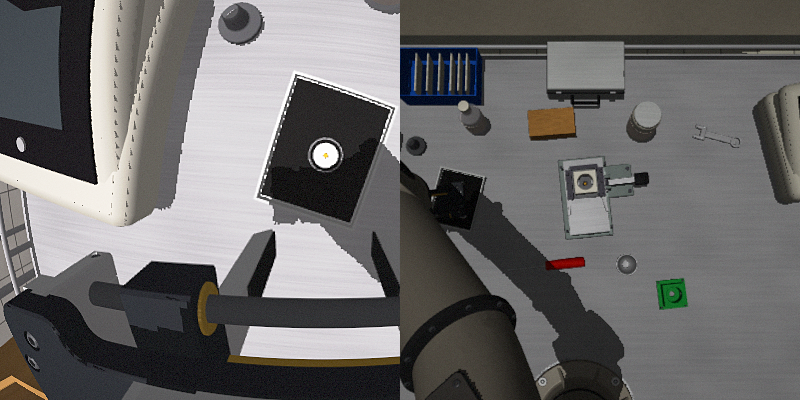

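The capsule stands upright in the tray at (325,155). The housing is home in the ejector at (585,183) in the right half, the lever is up, and the other things have not moved.

```bash
python3 -c "
from plant import bot
print(bot.sign_off())"
```

```text
the job is handed in; nothing more can be done
None
```

The job is handed in at about 20 s of the 69 s allowed: the capsule stands upright in the tray, the housing is home in the ejector, the lever is back up, and nothing else was moved.

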